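# Set out the specimen-trimming station

## Robot

A 6-joint arm with a two-finger parallel gripper is mounted at the origin on the work surface. World frame = base frame: x ahead of the robot, y to its left, z up, the work surface at z = 0. Lengths are in m, angles in rad, forces in N, time in s.
With the tool pointing down it reaches from about 0.35 to 0.975 m from the base axis. Payload 4.9 kg.
Tool frame: the origin (TCP) lies at the very end of the fingers, on their centre line; the grasp point (between the pads) lies 19 mm behind it (manip.grasp_offset is the distance from the TCP to the grasp point, in m); z points along the fingers, y is the line along which they close (so a half turn about z gives the same grasp; the last joint's range is limited). The gripper opens to 85 mm and grips with 20 to 120 N. Pads are 22 mm wide; open, the fingers measure 114 mm over their backs; the gripper's body (76 mm by 85 mm) begins 54 mm behind the grasp point. The pads swing forward as they close: fully open they stand 13 mm farther back than shut.
Start: joints at [-1.396, 0.053, 1.613, -0, 1.476, -0.119], TCP at [0.181, -0.598, 0.231] pointing down, gripper open.
Joint ranges: [-3.01, 3.01], [-1.01, 2.22], [0.06, 2.58], [-1.02, 4.17], [0.09, 2.62], [-3.14, 3.14]. Speed limits (rad/s): [2.57, 2.57, 3.14, 3.14, 3.14, 3.14].

## Interface

Orientations are given as a unit quaternion [w, x, y, z].
In Python, from plant import manip, eyes, job_done, models gives the robot as it stands.
- The arm moves only by the tool servo_tool, never from a script. Its argument "motion" is one flat list of numbers, 5 for each row, row after row: the opening, from -1 (shut) to 1 (fully open), then the shift along the tool's x, y, z normalised to -1 to 1, where 1 is 120 mm, then the turn about the tool's z normalised to -1 to 1, where 1 is 45 degrees. A call has 1 to 5 rows; each row is the pose to reach, as a shift and turn from the pose commanded when the call began, along the tool's axes at that moment; what a row does not reach only later rows make up. A row lasts 1/8 s, in which the tool goes at most 62.5 mm and 10.7 degrees, less where a joint would pass 70% of its speed; a pose out of reach is approached as far as the arm can. A call with a number of a shift or a turn outside -1 to 1 is refused whole. A call with a gripper value outside its range is refused whole. The fingers move at their own pace and stop on an object; the grip force is fixed at half the most. Time passes only in rows, so rows that repeat a pose let the fingers close. It gives the time, the measured TCP pose, the force, the opening and the grip force at its end, in the units of the state.
- manip.state(): the state, without advancing time (a new reading comes with each control period).
- eyes.grab_frame(name): name is "scene" or "top" or "wrist"; returns (picture, depth): 420x560x3 uint8, red, green, blue; 420x560 float32, m along the optical axis (not along the pixel's ray), 0 where there is no reading.
- eyes.camera_params(name): a dict with "fov_y" (degrees; the focal length in pixels is half the picture's height over the tangent of half this angle, whatever the lens; pixels are square), "cx", "cy" (the principal point, pixels), "pose" (4x4, takes a point from camera to world coordinates); the wrist camera has in their place "T_tool_cam" (4x4, takes a point from camera to tool coordinates, whose origin is the TCP and whose axes are the flange's). Camera axes: x right, y up, looking along -z (the intrinsics and any distortion apply to the point x, -y, -z); pixel columns grow to the right and rows downward; lengths in m; the calibration is good to about 2 mm. A picture is of the moment at which its call begins: read the wrist's pose just before it. camera_params takes no time and is no camera call.
- job_done(): hands the job in; it is judged then, once.
Trained networks look in the newest picture that a camera, given by its name, has taken for a name from the list of things; names that differ only in an ending like _2 or _b are one class to them, and where a whole thing is asked for, a point or a joint stands for the part that bears it (a point fixed in the world has none). Each returns a list of dicts, best first, with "p" (0 to 1); they miss things now and then, are a little off and sometimes report something else, mostly with a low value. They report only what shows in the picture. A call takes as long as a camera call.
- models.regions_of(camera, label): "mask" (420x560 bool, what is visible of it) and "pixel" ([column, row] in pixels, amid what is visible of it).
The state is a dict: "time": time; "joint_pos": joint angles; "joint_vel": joint speeds; "joint_efforts": joint torques, N m; "tool_pos": TCP position; "tool_rot": TCP orientation; "contact_force": force on the tool from outside, world axes, zero at the start; "ft_torque": the same for the moment, N m; "gripper_width": opening from 0.0 (shut) to 1.0 (fully open); "grasp_force": force on a finger pad.
Only numpy, scipy, OpenCV 4.12 (cv2) and the standard library are available. Lean on these libraries where they do the work, as an engineer would, in place of code of your own. Each camera call takes 0.05 s, during which the arm holds its last target. There are 200 camera calls.

## Task

Set out the trimming station at the sectioning bench: drop the round aluminium plate flat into the round recess of the black trimming base, and stand the steel specimen chuck upright in the middle of that plate. Stand the white bottle midway between the base and the flat white knife box, and on the opposite side of the base from the knife box put the knife holder, upright, level with the middle of the base and parallel to its edge, with about 4 cm of clear bench between it and the base. Leave the mug and the jar where they are.

Things in the scene. Friction and masses are not known exactly. Their poses are not given: they have to be found in the camera images.
- base: Black-painted block, fixed, 90 (x) by 110 (y) by 25 mm high; round recess 65 mm across, 5 mm deep in the middle of its top, bare grey floor 20 mm above the bench. Two thumbscrews stick out 13 mm from its -x face, which looks roughly to the robot. Origin: centre of underside, right under the recess; z up. The knife box stands off its +y or -y side (varies), about 270 mm centre to centre.
- knifebox: (sizes in mm) Flat closed white plastic knife box, fixed to the bench, 80 (its x) by 110 (its y) by 30 high, with a grey seam and latch. Turned nearly like the base. Origin: centre of its underside; z up.
- plate: (sizes in mm) Loose round aluminium plate, a plain disc 60 in diameter and 14 thick, about 0.1 kg, lying flat at the start. In the recess it stands 9 proud of the base. Origin: centre of its underside; z up.
- chuck: Loose steel chuck, upright: round foot 36 mm across, 14 mm high, tapering by height 18 to a shank 24 mm across that goes up to 50; on it an amber resin stub 12 mm across to height 58 (not solid: take the shank). About 0.13 kg. Origin: centre of underside; z up along its axis.
- bottle: (sizes in mm) Loose white plastic bottle with a grey cap, standing upright, body 44 in diameter (up to height 54, narrowing above that to a cap 22 across from 79 up), 95 high overall, about 0.11 kg. Origin: centre of its underside; z up along its axis.
- holder: Loose aluminium block 60 (x) by 30 (y) mm, 32 mm high at its two ends and 20 mm high in the gap between (ends: x -30 to -12 and 18 to 30), about 0.12 kg, standing on its base. Its 60 mm sides are to be parallel to the base's nearest edge: its x parallel to the base's x, either way round. Origin: centre of underside; z up.
- mug: (sizes in mm) Bystander: black mug, 80 across, 95 high, with a handle at its +y side. Loose, to be left alone. Origin: centre of its underside; z up.
- jar: (sizes in mm) Bystander: short amber jar with a black lid, 64 across, 55 high. Loose, to be left alone. Origin: centre of its underside; z up.

How it is judged:
At the end, for the whole second after the job is handed in: Plate flat in the recess (6 mm); chuck upright on it within 10 mm of centre; bottle upright within 16 mm of midway between base and knife box; holder square (0.2 rad) on the base's other side, 23 to 58 mm clear of it, within 17 mm of its mid-line; all at rest; bystanders within 20 mm (z of plate in the frame of base between 0.018 and 0.022 m and horizontal distance between plate and base below 0.006 m and angle between plate's own z axis and vertical below 0.05 rad and horizontal distance between chuck and plate below 0.01 m and z of chuck in the frame of base between 0.0315 and 0.0365 m and angle between chuck's own z axis and vertical below 0.06 rad and x of bottle in the frame of base between -0.022 and 0.022 m and z of bottle in the frame of base between -0.004 and 0.004 m and angle between each of bottle, holder's own z axis and vertical below 0.08 rad and x of holder in the frame of base between -0.017 and 0.017 m and z of holder in the frame of base between -0.004 and 0.004 m and angle between the x axis of holder and the x axis of base, either way round below 0.2 rad and ((y of knifebox in the frame of base above 0 m and y of bottle in the frame of base between 0.115 and 0.155 m and y of holder in the frame of base between -0.128 and -0.093 m) or (y of knifebox in the frame of base below 0 m and y of bottle in the frame of base between -0.155 and -0.115 m and y of holder in the frame of base between 0.093 and 0.128 m)) and linear speed of each of plate, chuck, bottle, holder below 0.01 m/s and angular speed of each of plate, chuck, bottle, holder below 0.1 rad/s); the robot touches nothing.
It fails at once if the mug is moved from its place (distance of mug from where it was at the start of the episode above 0.02 m).
It fails at once if the jar is moved from its place (distance of jar from where it was at the start of the episode above 0.02 m).
It also fails if it takes over 102 s, if anything falls off the work surface, if the arm or the gripper's body presses on something with over 40 N, if the wrist force passes 120 N, or if a joint passes its speed limit or range.

## Working session

There is one attempt and no reset: what is moved stays moved. The work goes in short steps, Python scripts to look and compute and a tool call to move; the robot and the scene stay as the last step left them, time stands still between calls to the robot, and variables do not carry over. Pictures are saved under pics/ and viewed, at most 14 in all, crops included, and the job is handed in when it is done.

Besides the shell and the picture viewer there is one more tool, called after "Emit:" as a command line: name --argument value ..., lists and objects as JSON in quotes. servo_tool: Moves the arm, as the interface text tells. Its arguments: {"type":"object","properties":{"motion":{"type":"array","items":{"type":"number","minimum":-1,"maximum":1}}},"required":["motion"]}

```bash
mkdir -p pics; ls; cat > h.py <<'E'
import numpy as np, cv2
from plant import manip, eyes, job_done, models
from scipy.spatial.transform import Rotation as R
def rot(q): return R.from_quat([q[1],q[2],q[3],q[0]]).as_matrix()
def grab(n):
    s=manip.state(); p,d=eyes.grab_frame(n); c=eyes.camera_params(n)
    if n=="wrist":
        T=np.eye(4);T[:3,:3]=rot(s['tool_rot']);T[:3,3]=s['tool_pos'];P=T@np.array(c['T_tool_cam'])
    else: P=np.array(c['pose'])
    return p,d,c,P
def cloud(d,c,P):
    f=210/np.tan(np.radians(c['fov_y'])/2)
    v,u=np.mgrid[:420,:560]
    X=np.stack([(u-c['cx'])/f*d,-(v-c['cy'])/f*d,-d],-1)
    return X@P[:3,:3].T+P[:3,3]
def save(p,n): cv2.imwrite('pics/'+n,cv2.cvtColor(p,cv2.COLOR_RGB2BGR))
E
python3 - <<'E'
from h import *
print(manip.state(), manip.grasp_offset)
for n in ["scene","top"]:
    p,d,c,P=grab(n); save(p,n+'.png'); W=cloud(d,c,P); print({k:v for k,v in c.items() if k!='pose'}, P.round(3).tolist())
    for l in "base knifebox plate chuck bottle holder mug jar".split():
        for r in models.regions_of(n,l)[:2]:
            m=r['mask']&(d>0)
            if m.sum()<5: continue
            q=W[m]; print(n,l,round(r['p'],2),np.round(r['pixel']),m.sum(),np.median(q,0).round(3),np.percentile(q,3,0).round(3),np.percentile(q,97,0).round(3))
E
```

```text
pics
{'time': 0.0, 'joint_pos': array([-1.39600265e+00,  5.33346208e-02,  1.61427719e+00,  9.63013448e-06,
        1.47597573e+00, -1.18993844e-01]), 'joint_vel': array([-1.24022701e-03,  2.32590034e-05,  5.67920447e-04, -1.54594899e-03,
        6.66879195e-04,  5.03999743e-05]), 'joint_efforts': array([-1.58055245e-04, -3.93681979e+01, -3.70174634e+01, -8.26170390e-05,
        7.07065308e-03, -2.81567665e-06]), 'tool_pos': array([ 0.18088728, -0.59761563,  0.23008683]), 'tool_rot': array([-9.97186793e-04,  9.89230073e-01,  1.46365528e-01, -2.30338034e-05]), 'contact_force': array([-0.55763139, -0.0657691 , -0.21064128]), 'ft_torque': array([-0.03553214,  0.03442311, -0.06090895]), 'grasp_force': 0.0, 'gripper_width': 0.999175561162073} 0.0187
{'fov_y': 44.86661144205845, 'cx': 276.3531130853694, 'cy': 212.24066851620944} [[-0.654, -0.525, 0.545, 1.247], [0.757, -0.462, 0.462, 0.574], [0.009, 0.714, 0.7, 0.944], [0.0, 0.0, 0.0, 1.0]]
scene base 0.89 [232. 218.] 1431 [ 0.621 -0.108  0.021] [ 0.571 -0.165  0.002] [ 0.662 -0.058  0.026]
scene knifebox 0.8 [315. 272.] 1703 [0.624 0.162 0
[... 981 characters left out ...]
71 0.1   0.007] [0.65  0.207 0.035]
top plate 0.89 [255. 232.] 343 [0.451 0.08  0.014] [0.426 0.055 0.008] [0.476 0.106 0.019]
top chuck 0.69 [318. 240.] 113 [ 0.43  -0.094  0.047] [ 0.418 -0.11   0.012] [ 0.446 -0.082  0.058]
top chuck 0.28 [256. 233.] 345 [0.451 0.081 0.014] [0.426 0.055 0.008] [0.476 0.106 0.019]
top bottle 0.8 [383. 232.] 262 [ 0.45  -0.267  0.065] [ 0.432 -0.301  0.   ] [ 0.471 -0.252  0.097]
top holder 0.75 [195. 234.] 251 [0.445 0.254 0.024] [0.417 0.239 0.007] [0.471 0.27  0.037]
top mug 0.78 [114. 189.] 1130 [0.575 0.484 0.04 ] [ 0.519  0.431 -0.   ] [0.613 0.508 0.097]
top jar 0.65 [450. 186.] 499 [ 0.582 -0.463  0.053] [ 0.557 -0.494  0.009] [ 0.61  -0.441  0.06 ]
```

View pics/scene.png

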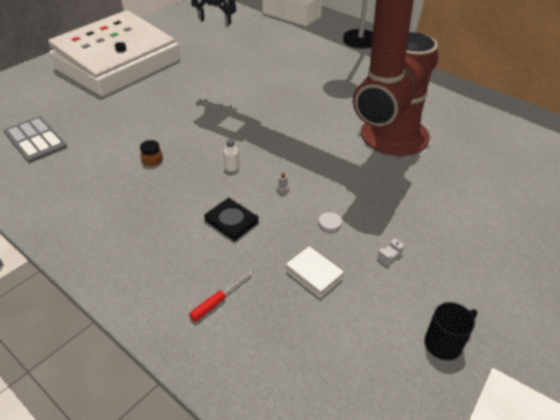

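View pics/top.png

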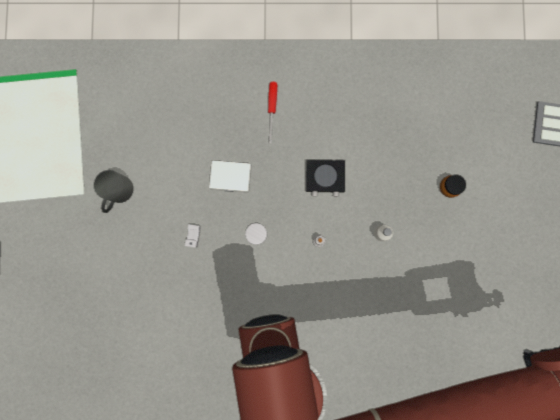

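```bash
cat >> h.py <<'E'
def pose():
    s=manip.state(); M=rot(s['tool_rot']); return np.array(s['tool_pos']), np.arctan2(M[1,0],M[0,0]), s
def plan(wps, step=0.055, start=None):
    """wps: (x,y,z,yaw_deg,grip); prints calls (n rows, one row each repeated)"""
    p,y,s=pose()
    if start is not None: p,y=np.array(start[:3]),np.radians(start[3])
    print('t',round(s['time'],2),'tcp',p.round(4),'yaw',np.degrees(y).round(2))
    for x,yy,z,w,g in wps:
        t=np.array([x,yy,z]); w=np.radians(w)
        for _ in range(9):
            d=t-p; c,sn=np.cos(y),np.sin(y)
            L=np.array([d[0]*c+d[1]*sn, d[0]*sn-d[1]*c, -d[2]]); dy=(w-y+np.pi)%(2*np.pi)-np.pi
            k=max(1,np.abs(L).max()/.12,abs(dy)/np.radians(45),np.linalg.norm(L)/step/5)
            k=int(np.ceil(k-1e-6)); L/=k; dy/=k
            n=max(1,np.ceil(np.linalg.norm(L)/step),np.ceil(abs(np.degrees(dy))/10))
            print(int(n),'x',[g,*(L/.12).round(3).tolist(),round(-np.degrees(dy)/45,3)])
            p=p+d/k; y+=dy
            if k==1: break
E
python3 - <<'E'
from h import *
plan([(0.44,-0.05,0.36,90,1)])
c=eyes.camera_params('wrist'); print(c)
E
```

```text
t 0.9 tcp [ 0.181  -0.5982  0.2313] yaw 16.83
3 x [1, 0.847, -0.937, -0.268, np.float64(-0.406)]
3 x [1, 0.824, -0.468, -0.201, np.float64(-0.305)]
3 x [1, 0.911, -0.259, -0.201, np.float64(-0.305)]
3 x [1, 0.947, -0.036, -0.201, np.float64(-0.305)]
3 x [1, 0.928, 0.19, -0.201, np.float64(-0.305)]
{'fov_y': 62.396608327002454, 'cx': 285.0771533577832, 'cy': 210.2221246778049, 'T_tool_cam': array([[-4.11626613e-04,  9.59945733e-01,  2.80185688e-01,
         7.05896539e-02],
       [ 9.99999301e-01,  7.05695029e-04, -9.48665898e-04,
         3.48758145e-04],
       [-1.10839343e-03,  2.80185102e-01, -9.59945353e-01,
        -1.42430971e-01],
       [ 0.00000000e+00,  0.00000000e+00,  0.00000000e+00,
         1.00000000e+00]])}
```

Emit:
servo_tool --motion '[1,0.847,-0.937,-0.268,-0.406,1,0.847,-0.937,-0.268,-0.406,1,0.847,-0.937,-0.268,-0.406,1,0.847,-0.937,-0.268,-0.406]'

```text
time: 1.4
tool_pos: [0.2467, -0.4603, 0.2647]
tool_rot: [0.001, 0.953, 0.303, 0.0]
contact_force: [-0.2, -0.4, 0.8]
gripper_width: 1.004
grasp_force: 0.0
```

Emit:
servo_tool --motion '[1,0.824,-0.468,-0.2,-0.305,1,0.824,-0.468,-0.2,-0.305,1,0.824,-0.468,-0.2,-0.305,1,0.824,-0.468,-0.2,-0.305]'

```text
time: 1.9
tool_pos: [0.294, -0.3591, 0.2872]
tool_rot: [-0.0, 0.911, 0.413, -0.0]
contact_force: [-0.1, 0.2, -0.3]
gripper_width: 1.002
grasp_force: 0.0
```

Emit:
servo_tool --motion '[1,0.911,-0.26,-0.2,-0.305,1,0.911,-0.26,-0.2,-0.305,1,0.911,-0.26,-0.2,-0.305,1,0.911,-0.26,-0.2,-0.305]'

```text
time: 2.4
tool_pos: [0.3424, -0.2566, 0.3107]
tool_rot: [-0.0, 0.855, 0.518, -0.0]
contact_force: [-0.1, -0.8, -0.3]
gripper_width: 0.996
grasp_force: 0.0
```

Emit:
servo_tool --motion '[1,0.947,-0.036,-0.2,-0.305,1,0.947,-0.036,-0.2,-0.305,1,0.947,-0.036,-0.2,-0.305,1,0.947,-0.036,-0.2,-0.305]'

```text
time: 2.9
tool_pos: [0.3909, -0.154, 0.3346]
tool_rot: [-0.001, 0.787, 0.617, -0.001]
contact_force: [0.0, 0.2, 0.3]
gripper_width: 1.001
grasp_force: 0.0
```

Emit:
servo_tool --motion '[1,0.928,0.3,-0.2,-0.305,1,0.928,0.3,-0.2,-0.305,1,0.928,0.3,-0.2,-0.305,1,0.928,0.3,-0.2,-0.305]'

```text
time: 3.4
tool_pos: [0.4524, -0.0547, 0.3584]
tool_rot: [-0.001, 0.708, 0.706, -0.001]
contact_force: [0.9, -1.2, 0.2]
gripper_width: 1.003
grasp_force: 0.0
```

```bash
cat >> h.py <<'E'
TOP=dict(base=.025,knifebox=.030,plate=.014,chuck=.058,bottle=.095,holder=.032)
def look(labels,name=None):
    p,d,c,P=grab('wrist'); W=cloud(d,c,P)
    if name: save(p,name)
    for l in labels:
        for r in models.regions_of('wrist',l)[:1]:
            m=r['mask']&(d>0)
            if m.sum()<20: continue
            q=W[m]; h=q[:,2]
            print(l,round(r['p'],2),np.round(r['pixel']),m.sum(),'z5/95',np.percentile(h,[5,95]).round(3))
            if l in('base','knifebox','plate','holder'):
                t=q[np.abs(h-TOP[l])<.005]
                (cx,cy),(a,b),th=cv2.minAreaRect((t[:,:2]*1000).astype(np.float32))
                print('   rect',round(cx,1),round(cy,1),round(a,1),round(b,1),round(th,1),'mean',t.mean(0).round(4))
            else:
                # circle fit on body slices
                for lo,hi in dict(chuck=[(.02,.048),(.05,.065)],bottle=[(.01,.05),(.08,.105)])[l]:
                    t=q[(h>lo)&(h<hi)]
                    if len(t)<8: continue
                    A=np.c_[2*t[:,:2],np.ones(len(t))]; s=np.linalg.lstsq(A,(t[:,:2]**2).sum(1),rcond=None)[0]
                    print('   circ',lo,hi,len(t),s[:2].round(4),'r',np.sqrt(max(0,s[2]+s[0]**2+s[1]**2)).round(4),'mean',t.mean(0).round(4))
    return p,d,W
E
python3 - <<'E'
from h import *
p,y,s=pose(); print(s['time'],p,np.degrees(y),s['joint_pos'].round(2))
look("base knifebox plate chuck bottle holder".split(),'w1.png')
E
```

```text
3.4 [ 0.45235379 -0.05465759  0.35843987] 89.8420337661548 [-0.28 -0.4   1.81 -0.    1.74 -0.28]
base 0.74 [399. 201.] 5390 z5/95 [0.013 0.026]
   rect 609.7 -116.5 110.1 103.0 89.7 mean [ 0.6147 -0.115   0.024 ]
knifebox 0.94 [413.  22.] 2995 z5/95 [0.014 0.031]
   rect 610.3 120.2 46.4 80.1 86.1 mean [0.6104 0.1193 0.0297]
plate 0.73 [284.  57.] 1753 z5/95 [0.012 0.015]
   rect 451.1 78.6 58.4 57.1 62.3 mean [0.4514 0.0791 0.0138]
bottle 0.95 [288. 310.] 1159 z5/95 [0.013 0.095]
   circ 0.01 0.05 363 [ 0.4532 -0.2745] r 0.0215 mean [ 0.4533 -0.2574  0.0306]
   circ 0.08 0.105 218 [ 0.4528 -0.272 ] r 0.0075 mean [ 0.4526 -0.2703  0.0922]
```

View pics/w1.png

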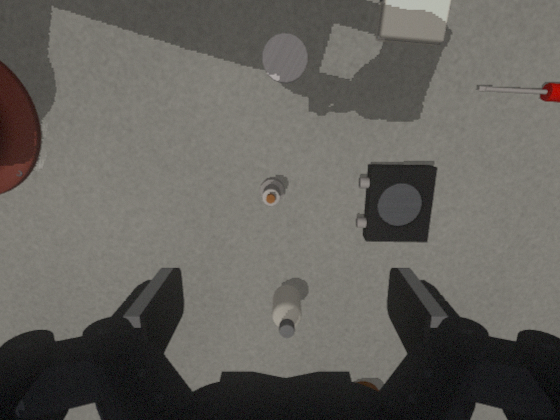

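```bash
python3 - <<'E'
from h import *
plan([(0.616,-0.085,0.22,90,1)])
E
```

```text
t 3.75 tcp [ 0.4524 -0.0538  0.3593] yaw 89.91
2 x [1, -0.129, 0.682, 0.581, np.float64(-0.001)]
2 x [1, -0.13, 0.682, 0.581, np.float64(-0.001)]
```

Emit:
servo_tool --motion '[1,-0.13,0.682,0.581,0,1,-0.13,0.682,0.581,0,1,-0.13,0.682,0.581,0]'

```text
time: 4.12
tool_pos: [0.534, -0.0688, 0.2853]
tool_rot: [-0.003, 0.707, 0.707, -0.002]
contact_force: [-0.3, 0.4, 0.5]
gripper_width: 1.0
grasp_force: 0.0
```

Emit:
servo_tool --motion '[1,-0.13,0.682,0.581,0,1,-0.13,0.682,0.581,0,1,-0.13,0.682,0.581,0,1,-0.13,0.682,0.581,0]'

```text
time: 4.62
tool_pos: [0.6163, -0.0843, 0.222]
tool_rot: [0.001, 0.707, 0.707, 0.0]
contact_force: [0.2, -0.2, 0.6]
gripper_width: 1.0
grasp_force: 0.0
```

```bash
cat >> h.py <<'E'
def findbase(name=None):
    p,d,c,P=grab('wrist'); W=cloud(d,c,P)
    if name: save(p,name)
    r=models.regions_of('wrist','base'); m=cv2.morphologyEx(r[0]['mask'].astype(np.uint8),cv2.MORPH_CLOSE,np.ones((9,9)))>0
    g=p.max(2).astype(int); t=W[m&(d>0)&(abs(W[...,2]-.025)<.008)]
    # top-down raster at 0.5mm, opened to remove the thumbscrews
    o=t[:,:2].mean(0)-.1; ij=((t[:,:2]-o)/.001).astype(int); I=np.zeros((200,200),np.uint8); I[ij[:,0],ij[:,1]]=1
    I=cv2.morphologyEx(I,cv2.MORPH_CLOSE,np.ones((7,7))); I=cv2.morphologyEx(I,cv2.MORPH_OPEN,np.ones((31,31)))
    (cy,cx),s,th=cv2.minAreaRect(np.argwhere(I)[:,::-1].astype(np.float32))
    print('base p',r[0]['p'],'rect centre',o+np.array([cx,cy])*.001+.0005,'size',s,'ang(y->x)',th)
    gm=(m&(g>45)).astype(np.uint8); gm=cv2.morphologyEx(gm,cv2.MORPH_OPEN,np.ones((5,5)))
    n,L,st,_=cv2.connectedComponentsWithStats(gm); k=1+np.argmax(st[1:,4]); cs,_=cv2.findContours((L==k).astype(np.uint8),cv2.RETR_EXTERNAL,cv2.CHAIN_APPROX_NONE)
    e=cv2.fitEllipse(max(cs,key=len)); u,v=e[0]
    f=210/np.tan(np.radians(c['fov_y'])/2); ray=P[:3,:3]@np.array([(u-c['cx'])/f,-(v-c['cy'])/f,-1]); X=P[:3,3]+ray*(.0215-P[2,3])/ray[2]
    print('recess ellipse',np.round(e,1) if 0 else e,'->',X.round(4),'depth z there',W[int(v),int(u)].round(4))
    return p,d,W,m
E
python3 - <<'E'
from h import *
findbase('b1.png')
look(["knifebox","chuck"])
plan([(0.453,0.081,0.10,90,1)])
E
```

```text
base p 0.95 rect centre [ 0.61539454 -0.11657563] size (89.99998474121094, 109.99998474121094) ang(y->x) 90.0
recess ellipse ((268.6127624511719, 211.16122436523438), (80.74397277832031, 95.54884338378906), 166.32566833496094) -> [ 0.5993 -0.1152  0.0215] depth z there [ 0.5986 -0.1155  0.02  ]
chuck 0.8 [106. 196.] 1451 z5/95 [0.006 0.058]
   circ 0.02 0.048 375 [ 0.4322 -0.0979] r 0.0117 mean [ 0.4405 -0.0941  0.0347]
   circ 0.05 0.065 310 [ 0.4333 -0.0974] r 0.0067 mean [ 0.4342 -0.0969  0.0545]
t 4.88 tcp [ 0.6165 -0.0842  0.2222] yaw 90.01
3 x [1, 0.689, -0.681, 0.509, np.float64(0.0)]
3 x [1, 0.689, -0.681, 0.509, np.float64(0.0)]
```

View pics/b1.png

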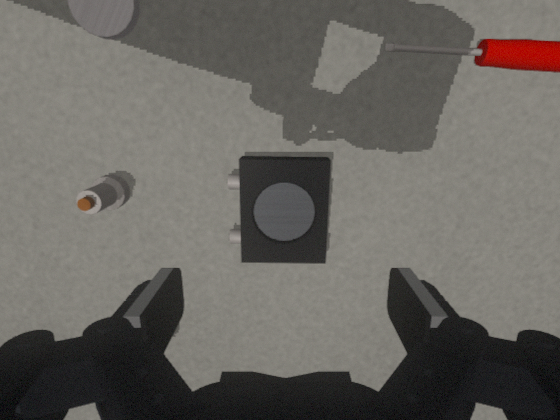

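Emit:
servo_tool --motion '[1,0.689,-0.681,0.509,0,1,0.689,-0.681,0.509,0,1,0.689,-0.681,0.509,0,1,0.689,-0.681,0.509,0]'

```text
time: 5.38
tool_pos: [0.5351, -0.0015, 0.16]
tool_rot: [0.001, 0.707, 0.707, 0.001]
contact_force: [0.3, 0.2, 1.0]
gripper_width: 1.001
grasp_force: 0.0
```

Emit:
servo_tool --motion '[1,0.689,-0.681,0.509,0,1,0.689,-0.681,0.509,0,1,0.689,-0.681,0.509,0,1,0.689,-0.681,0.509,0]'

```text
time: 5.88
tool_pos: [0.4552, 0.0807, 0.0999]
tool_rot: [0.002, 0.707, 0.707, 0.001]
contact_force: [0.1, 0.2, -0.4]
gripper_width: 0.995
grasp_force: 0.0
```

```bash
cat >> h.py <<'E'
def px2w(u,v,z,c,P):
    f=210/np.tan(np.radians(c['fov_y'])/2); ray=P[:3,:3]@np.array([(u-c['cx'])/f,-(v-c['cy'])/f,-1]); return P[:3,3]+ray*(z-P[2,3])/ray[2]
def disc(m,z,c,P):
    cs,_=cv2.findContours(m.astype(np.uint8),cv2.RETR_EXTERNAL,cv2.CHAIN_APPROX_NONE); k=cv2.convexHull(max(cs,key=len))[:,0,:]
    q=np.array([px2w(u,v,z,c,P)[:2] for u,v in k]); (x,y),r=cv2.minEnclosingCircle((q*1000).astype(np.float32))
    A=np.c_[2*q,np.ones(len(q))]; s=np.linalg.lstsq(A,(q**2).sum(1),rcond=None)[0]
    print('disc fit',s[:2].round(4),'r',np.sqrt(s[2]+s[0]**2+s[1]**2).round(4),'enclosing',round(x,1),round(y,1),round(r,1)); return s[:2]
E
python3 - <<'E'
from h import *
p,d,c,P=grab('wrist'); save(p,'p1.png'); W=cloud(d,c,P)
r=models.regions_of('wrist','plate')[0]; print(r['p'],r['pixel'])
m=r['mask']&(abs(W[...,2]-.014)<.003); m=cv2.morphologyEx(m.astype(np.uint8),cv2.MORPH_OPEN,np.ones((5,5)))
s=disc(m,.014,c,P); print(W[m>0].mean(0))
plan([(s[0],s[1],0.03,90,1),(s[0],s[1],0.002,90,1)])
E
```

```text
0.87 [279.4, 214.9]
disc fit [0.451 0.08 ] r 0.0296 enclosing 451.1 80.0 29.8
[0.45090967 0.08074503 0.01390493]
t 5.97 tcp [0.4559 0.0803 0.1004] yaw 89.93
2 x [1, -0.002, -0.041, 0.587, np.float64(-0.002)]
1 x [1, 0.0, 0.0, 0.233, np.float64(-0.0)]
```

View pics/p1.png

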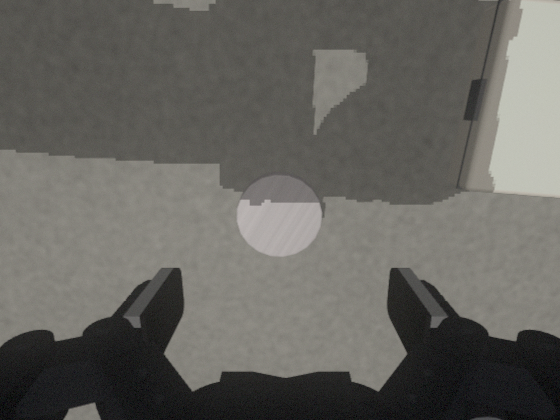

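Emit:
servo_tool --motion '[1,-0.002,-0.036,0.587,0,1,-0.002,-0.036,0.587,0,1,-0.002,-0.036,0.75,0,1,-0.002,-0.036,0.815,0,1,-0.002,-0.036,0.815,0]'

```text
time: 6.6
tool_pos: [0.4497, 0.0807, 0.001]
tool_rot: [0.0, 0.707, 0.707, 0.0]
contact_force: [-0.2, 0.5, 0.0]
gripper_width: 0.998
grasp_force: 0.0
```

Emit:
servo_tool --motion '[-1,0,0,0,0,-1,0,0,0,0,-1,0,0,0,0,-1,0,0,0,0,-1,0,0,0,0]'

```text
time: 7.22
tool_pos: [0.4503, 0.0809, 0.0021]
tool_rot: [0.001, 0.707, 0.707, 0.001]
contact_force: [-0.8, -0.4, 6.6]
gripper_width: 0.67
grasp_force: 63.2
```

```bash
python3 - <<'E'
from h import *
plan([(0.4503,0.0809,0.10,90,-1),(0.615,-0.19,0.12,90,-1)],step=.05)
E
```

```text
t 7.22 tcp [0.4503 0.0809 0.0021] yaw 90.01
2 x [-1, 0.0, 0.0, -0.816, np.float64(0.0)]
3 x [-1, -0.753, 0.458, -0.056, np.float64(-0.0)]
3 x [-1, -0.752, 0.458, -0.056, np.float64(-0.0)]
3 x [-1, -0.753, 0.457, -0.056, np.float64(-0.0)]
```

Emit:
servo_tool --motion '[-1,0,0,-0.2,0,-1,0,0,-0.5,0,-1,0,0,-0.816,0,-1,0,0,-0.816,0]'

```text
time: 7.72
tool_pos: [0.4515, 0.081, 0.1021]
tool_rot: [0.003, 0.707, 0.707, 0.003]
contact_force: [-0.4, 0.7, -1.0]
gripper_width: 0.667
grasp_force: 64.6
```

Emit:
servo_tool --motion '[-1,-0.25,0.15,-0.02,0,-1,-0.5,0.3,-0.04,0,-1,-0.753,0.458,-0.056,0]'

```text
time: 8.1
tool_pos: [0.503, -0.0101, 0.1032]
tool_rot: [-0.001, 0.707, 0.707, -0.001]
contact_force: [1.1, 0.7, -0.8]
gripper_width: 0.672
grasp_force: 64.6
```

Emit:
servo_tool --motion '[-1,-0.25,0.15,-0.02,0,-1,-0.5,0.3,-0.04,0,-1,-0.753,0.458,-0.056,0]'

```text
time: 8.48
tool_pos: [0.558, -0.1005, 0.1096]
tool_rot: [-0.001, 0.707, 0.707, -0.001]
contact_force: [-0.3, 0.4, -2.1]
gripper_width: 0.661
grasp_force: 64.6
```

Emit:
servo_tool --motion '[-1,-0.25,0.15,-0.02,0,-1,-0.5,0.3,-0.04,0,-1,-0.753,0.458,-0.056,0,-1,-0.753,0.458,-0.056,0]'

```text
time: 8.98
tool_pos: [0.6135, -0.1918, 0.1166]
tool_rot: [-0.001, 0.708, 0.706, -0.0]
contact_force: [-1.1, 0.5, -1.5]
gripper_width: 0.668
grasp_force: 64.6
```

```bash
python3 - <<'E'
from h import *
p,d,c,P=grab('wrist'); save(p,'b2.png'); W=cloud(d,c,P); t,y,s=pose(); print(t,np.degrees(y),s['gripper_width'],s['grasp_force'])
r=models.regions_of('wrist','base')[0]; print(r['p'],r['pixel'])
b=cv2.morphologyEx(r['mask'].astype(np.uint8),cv2.MORPH_CLOSE,np.ones((15,15)))
m=cv2.erode(b,np.ones((9,9)))>0
z=W[...,2]; print(np.percentile(z[m],[5,25,50,75,95]).round(4))
f=m&(abs(z-.02)<.0025); f=cv2.morphologyEx(f.astype(np.uint8),cv2.MORPH_OPEN,np.ones((11,11)))
disc(f,.020,c,P); print('mean',W[f>0].mean(0).round(4))
t=W[(b>0)&(abs(z-.025)<.003)][:,:2]*1000
print(cv2.minAreaRect(t.astype(np.float32)))
# held plate by depth: close to camera near tip height
for q in models.regions_of('wrist','plate')[:2]:
    mm=q['mask']; print('plate',q['p'],q['pixel'],mm.sum(),np.median(W[mm&(d>0)],0).round(4))
E
```

```text
[ 0.61282472 -0.19043132  0.11628835] 89.9323245683418 0.6709950407124119 64.58027243614197
0.86 [286.3, 92.3]
[0.0188 0.0203 0.0242 0.025  0.0259]
disc fit [ 0.6151 -0.1164] r 0.0326 enclosing 615.2 -116.3 32.8
mean [ 0.6137 -0.1145  0.0201]
((615.0929565429688, -116.29795837402344), (110.6401138305664, 90.41633605957031), 89.25931549072266)
```

View pics/b2.png

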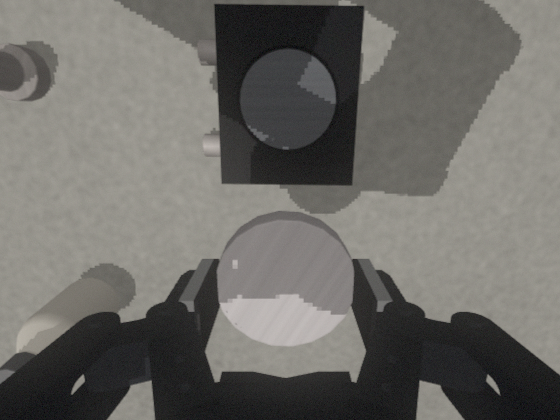

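```bash
python3 - <<'E'
from h import *
p,d,c,P=grab('wrist'); Tc=np.array(c['T_tool_cam']); X=cloud(d,c,Tc)
v,u=np.mgrid[:420,:560]
m=(d>0)&(X[...,2]>-.045)&(X[...,2]<.0)&(u>222)&(u<350)&(v>205)&(v<360)
q=X[m]; print(len(q)); z0=np.median(q[:,2])
for _ in range(3):
    A=np.c_[q[:,:2],np.ones(len(q))]; s=np.linalg.lstsq(A,q[:,2],rcond=None)[0]; res=X@np.array([s[0],s[1],-1])+s[2]; mm=m&(abs(res)<.002); q=X[mm]
print('plane',s.round(4)); 
mm=cv2.morphologyEx(mm.astype(np.uint8),cv2.MORPH_OPEN,np.ones((5,5)))
disc(mm,s[2],c,Tc)
E
```

```text
14283
plane [ 0.0024  0.0031 -0.0117]
disc fit [-0.0007 -0.0004] r 0.0297 enclosing -0.7 -0.3 29.9
```

```bash
python3 - <<'E'
from h import *
p,d,c,P=grab('wrist'); Tc=np.array(c['T_tool_cam']); X=cloud(d,c,Tc)
r=models.regions_of('wrist','base')[0]
b=cv2.morphologyEx(r['mask'].astype(np.uint8),cv2.MORPH_CLOSE,np.ones((15,15))); m=(cv2.erode(b,np.ones((9,9)))>0)&(d>0)
h=np.median(X[...,2][m&(abs(X[...,2]-np.percentile(X[...,2][m],20))<.002)]); print('top z tool',h)
f=m&(abs(X[...,2]-h-.005)<.0025); f=cv2.morphologyEx(f.astype(np.uint8),cv2.MORPH_OPEN,np.ones((11,11)))
zf=np.median(X[...,2][f>0]); print('floor',zf); s=disc(f,zf,c,Tc)
print('shift',s-np.array([-.0007,-.0004]),(s-np.array([-.0007,-.0004]))/.12)
E
```

```text
top z tool 0.09209443816759469
floor 0.0968629923468067
disc fit [0.0726 0.0029] r 0.0325 enclosing 72.6 2.9 32.8
shift [0.07330197 0.00332975] [0.61084977 0.02774794]
```

Emit:
servo_tool --motion '[-1,0.3,0.014,0,0,-1,0.611,0.028,0,0,-1,0.611,0.028,0.3,0,-1,0.611,0.028,0.6,0,-1,0.611,0.028,0.7,0]'

```text
time: 9.9
tool_pos: [0.6146, -0.1155, 0.0313]
tool_rot: [-0.002, 0.707, 0.707, -0.001]
contact_force: [-0.6, -0.1, -1.2]
gripper_width: 0.666
grasp_force: 64.6
```

Emit:
servo_tool --motion '[-1,0,0,0.03,0,-1,0,0,0.05,0,-1,0,0,0.07,0,-1,0,0,0.08,0,-1,0,0,0.08,0]'

```text
time: 10.52
tool_pos: [0.6181, -0.1171, 0.0265]
tool_rot: [0.001, 0.707, 0.707, 0.001]
contact_force: [-1.8, 0.9, 5.4]
gripper_width: 0.662
grasp_force: 65.4
```

```bash
python3 - <<'E'
from h import *
for _ in range(3):
    p,d,c,P=grab('wrist'); t,y,s=pose(); print(t.round(4),s['contact_force'].round(1),s['ft_torque'].round(2))
save(p[120:420,130:430].repeat(2,0).repeat(2,1),'b3.png')
Tc=np.array(c['T_tool_cam']); X=cloud(d,c,Tc)
for v,us in((190,(230,286,340)),(240,(180,286,390)),(280,(250,286,320)),(320,(250,286,320))):
    print(v,[X[v,u].round(4).tolist() for u in us])
E
```

```text
[ 0.6181 -0.1171  0.0264] [-2.3  0.7  6. ] [0.1  0.16 0.03]
[ 0.618  -0.1171  0.0264] [-2.2  1.2  5.7] [ 0.14  0.09 -0.02]
[ 0.618  -0.1171  0.0264] [-1.2  1.8  5.6] [0.1  0.11 0.01]
190 [[0.0377, -0.0237, 0.0005], [0.0376, -0.0, 0.0008], [0.0376, 0.0228, 0.0008]]
240 [[0.015, -0.0468, 0.0009], [0.0194, -0.0001, -0.0106], [0.0049, 0.0543, 0.0267]]
280 [[0.0016, -0.0152, -0.0109], [0.0018, -0.0001, -0.0112], [0.0022, 0.0141, -0.012]]
320 [[-0.0163, -0.0155, -0.013], [-0.0168, -0.0001, -0.0122], [-0.0173, 0.0147, -0.0115]]
```

View pics/b3.png

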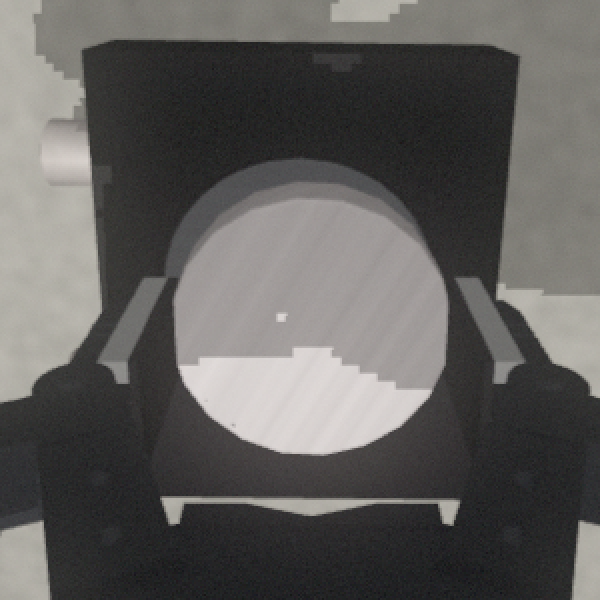

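```bash
python3 - <<'E'
from h import *
p,d,c,P=grab('wrist'); Tc=np.array(c['T_tool_cam']); X=cloud(d,c,Tc)
m=(d>0)&(abs(X[...,2]-.0008)<.0012)
for v in (160,165,170,175,180,185,190,195,200):
    q=X[v][m[v]]; u=np.where(m[v])[0]; print(v,q[:,0].mean().round(4),'y',q[:,1].min().round(4),q[:,1].max().round(4),u.min(),u.max())
for u in (220,250,280,310,340):
    q=X[:,u][m[:,u]]; print(u,'x max',q[:,0].max().round(4))
# recess floor visible
m2=(d>0)&(abs(X[...,2]-.0055)<.0015)&(X[...,0]>.0)&(X[...,0]<.05)&(abs(X[...,1])<.04); q=X[m2]; print(len(q), q[:,0].max(), q[:,1].min(),q[:,1].max())
ec=[]
for u in range(215,345,4):
    k=np.where(m2[:,u])[0]
    if len(k): ec.append(X[k.min(),u,:2])
ec=np.array(ec); print(ec.round(4).tolist())
E
```

```text
160 0.0503 y -0.0472 0.0413 172 386
165 0.0482 y -0.047 0.0425 173 388
170 0.0461 y -0.0474 0.0414 173 385
175 0.044 y -0.0475 0.0423 173 387
180 0.0418 y -0.0472 0.0418 174 385
185 0.0397 y -0.0473 0.0424 174 386
190 0.0375 y -0.0474 0.0421 175 385
195 0.0353 y -0.0472 0.0421 175 385
200 0.0331 y -0.0474 0.042 175 384
220 x max 0.056
250 x max 0.056
280 x max 0.0552
310 x max 0.0556
340 x max 0.0556
1631 0.03254916134304614 -0.03500924400603562 0.028575041981111618
[[0.014, -0.0324], [0.0171, -0.0306], [0.0201, -0.0286], [0.0219, -0.0267], [0.0239, -0.0248], [0.0256, -0.0228], [0.0267, -0.0211], [0.0283, -0.0191], [0.0284, -0.0175], [0.0298, -0.0155], [0.0302, -0.0137], [0.0311, -0.012], [0.0315, -0.0102], [0.0313, -0.0085], [0.0317, -0.0067], [0.032, -0.0049], [0.0314, -0.0031], [0.0318, -0.0014], [0.032, 0.0004], [0.0312, 0.0022], [0.0313, 0.004], [0.0309, 0.0057], [0.03, 0.0075], [0.0294, 0.0093], [0.0286, 0.0111], [0.0278, 0.0129], [0.0265, 0.0148], [0.0252, 0.0166], [0.0234, 0.0184], [0.0224, 0.0203], [0.0202, 0.0221], [0.0175, 0.0242], [0.0149, 0.026]]
```

Emit:
servo_tool --motion '[-1,0.006,-0.019,-0.02,0,-1,0.006,-0.019,-0.02,0,-1,0.006,-0.019,-0.01,0,-1,0.006,-0.019,0,0,-1,0.006,-0.019,0,0]'

```text
time: 11.35
tool_pos: [0.6143, -0.1161, 0.0241]
tool_rot: [-0.0, 0.707, 0.707, -0.0]
contact_force: [0.1, 0.5, -2.1]
gripper_width: 0.666
grasp_force: 64.6
```

```bash
cat > chk.py <<'E'
from h import *
p,d,c,P=grab('wrist'); Tc=np.array(c['T_tool_cam']); X=cloud(d,c,Tc); t,y,s=pose(); print(t.round(4),s['contact_force'].round(1),s['gripper_width'])
q=X[185:200,180:380].reshape(-1,3); z0=np.median(q[:,2]); print('base top z',z0.round(4))
m=(d>0)&(abs(X[...,2]-z0)<.0012)
e=[(X[v][m[v]][:,1].min(),X[v][m[v]][:,1].max()) for v in range(170,200)]; print('edges',np.median(e,0).round(4),'mid',np.median(e,0).mean().round(4), 'xmax',np.median([X[:,u][m[:,u]][:,0].max() for u in range(220,340,5)]).round(4))
v,u=np.mgrid[:420,:560]; k=(d>0)&(u>235)&(u<335)&(v>225)&(v<340)&(X[...,2]<z0-.005)
A=np.c_[X[k][:,:2],np.ones(k.sum())]; print('plate plane',np.linalg.lstsq(A,X[k][:,2],rcond=None)[0].round(4))
E
python3 chk.py
```

```text
[ 0.6144 -0.1161  0.0243] [-0.5  0.2 -0.7] 0.6669849949818761
base top z -0.0008
edges [-0.0436  0.0459] mid 0.0012 xmax 0.0548
plate plane [ 0.0033  0.003  -0.0117]
```

Emit:
servo_tool --motion '[-1,0,0.006,0.006,0,-1,0,0.006,0.012,0,-1,0,0.006,0.014,0,-1,0,0.006,0.014,0]'

```text
time: 11.9
tool_pos: [0.6153, -0.1161, 0.0228]
tool_rot: [-0.0, 0.707, 0.707, 0.0]
contact_force: [-0.2, -0.2, -1.6]
gripper_width: 0.67
grasp_force: 64.6
```

```bash
python3 chk.py
```

```text
[ 0.6153 -0.1161  0.0228] [-0.3 -0.  -1.2] 0.6670460594206596
base top z -0.0021
edges [-0.0446  0.0451] mid 0.0003 xmax 0.0548
plate plane [ 0.0026  0.0029 -0.0117]
```

Emit:
servo_tool --motion '[0.8,0,0,0,0,0.8,0,0,0,0,0.8,0,0,0,0,1,0,0,0,0]'

```text
time: 12.45
tool_pos: [0.6154, -0.1162, 0.023]
tool_rot: [0.0, 0.707, 0.707, 0.0]
contact_force: [0.1, -0.2, -0.4]
gripper_width: 0.998
grasp_force: 0.0
```

Emit:
servo_tool --motion '[1,0,0,-0.4,0,1,0,0,-0.75,0,1,0,0,-0.75,0]'

```text
time: 12.82
tool_pos: [0.6185, -0.1171, 0.1183]
tool_rot: [0.004, 0.707, 0.707, 0.002]
contact_force: [1.3, 0.1, 1.0]
gripper_width: 1.002
grasp_force: 0.0
```

```bash
cat > pl.py <<'E'
from h import *
p,d,c,P=grab('wrist'); W=cloud(d,c,P)
m=(d>0)&(abs(W[...,2]-.034)<.004)&(abs(W[...,0]-.615)<.06)&(abs(W[...,1]+.116)<.06)
m=cv2.morphologyEx(m.astype(np.uint8),cv2.MORPH_OPEN,np.ones((5,5))); 
s=disc(m,.034,c,P); q=W[m>0]; A=np.c_[q[:,:2]-s,np.ones(len(q))]; print('plane',np.linalg.lstsq(A,q[:,2],rcond=None)[0].round(4))
E
python3 pl.py; python3 - <<'E'
from h import *
plan([(0.433,-0.0975,0.13,90,1)])
E
```

```text
disc fit [ 0.6152 -0.1169] r 0.0296 enclosing 615.2 -117.0 29.9
plane [ 0.0002 -0.0044  0.0339]
t 12.88 tcp [ 0.6168 -0.1166  0.1154] yaw 90.0
2 x [1, 0.08, -0.766, -0.061, np.float64(0.0)]
2 x [1, 0.08, -0.766, -0.061, np.float64(0.0)]
```

Emit:
servo_tool --motion '[1,0.08,-0.76,-0.06,0,1,0.08,-0.76,-0.06,0]'

```text
time: 13.12
tool_pos: [0.5205, -0.1056, 0.1166]
tool_rot: [-0.003, 0.707, 0.707, -0.001]
contact_force: [-0.3, -0.2, 0.6]
gripper_width: 0.997
grasp_force: 0.0
```

Emit:
servo_tool --motion '[1,0.08,-0.76,-0.06,0,1,0.08,-0.76,-0.06,0,1,0.08,-0.76,-0.06,0,1,0.08,-0.76,-0.06,0]'

```text
time: 13.62
tool_pos: [0.433, -0.0969, 0.1266]
tool_rot: [-0.0, 0.707, 0.707, -0.0]
contact_force: [0.9, -0.1, 1.0]
gripper_width: 1.002
grasp_force: 0.0
```

```bash
python3 - <<'E'
from h import *
print(pose()[0])
look(["chuck"],'c1.png')
E
```

```text
[ 0.43295445 -0.09690283  0.12656139]
chuck 0.69 [284. 208.] 2055 z5/95 [0.007 0.058]
   circ 0.02 0.048 303 [ 0.4318 -0.0977] r 0.0117 mean [ 0.4321 -0.0883  0.0348]
   circ 0.05 0.065 593 [ 0.4322 -0.0977] r 0.0072 mean [ 0.4321 -0.0968  0.0542]
```

View pics/c1.png

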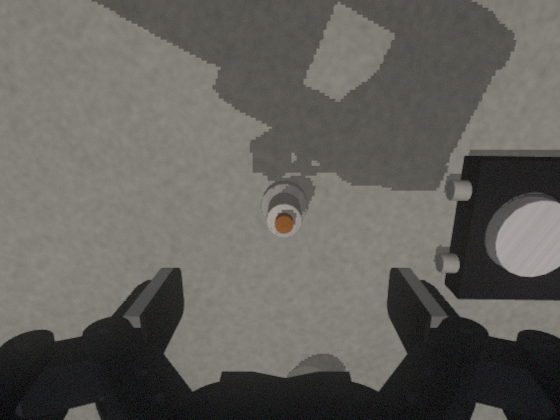

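Emit:
servo_tool --motion '[1,-0.007,-0.008,0.35,0,1,-0.007,-0.008,0.7,0,1,-0.007,-0.008,0.872,0,1,-0.007,-0.008,0.872,0]'

```text
time: 14.22
tool_pos: [0.4307, -0.0971, 0.0205]
tool_rot: [-0.002, 0.707, 0.707, -0.001]
contact_force: [0.7, -0.3, 1.3]
gripper_width: 0.998
grasp_force: 0.0
```

Emit:
servo_tool --motion '[-1,0,0,0,0,-1,0,0,0,0,-1,0,0,0,0,-1,0,0,0,0,-1,0,0,0,0]'

```text
time: 14.85
tool_pos: [0.4327, -0.0981, 0.0236]
tool_rot: [0.001, 0.707, 0.707, 0.0]
contact_force: [-2.3, 0.6, 5.3]
gripper_width: 0.254
grasp_force: 58.8
```

Emit:
servo_tool --motion '[-1,0,0,0,0,-1,0,0,0,0,-1,0,0,0,0]'

```text
time: 15.22
tool_pos: [0.4327, -0.0981, 0.0236]
tool_rot: [0.001, 0.707, 0.707, 0.0]
contact_force: [-1.7, 0.5, 6.4]
gripper_width: 0.255
grasp_force: 58.8
```

```bash
python3 - <<'E'
from h import *
plan([(.4327,-.0981,.12,90,-1),(0.6152,-0.1169,0.12,90,-1)],step=.05)
E
```

```text
t 15.22 tcp [ 0.4327 -0.0981  0.0236] yaw 90.0
2 x [-1, 0.0, 0.0, -0.803, np.float64(0.0)]
2 x [-1, -0.078, 0.76, -0.0, np.float64(-0.0)]
2 x [-1, -0.078, 0.76, -0.0, np.float64(-0.0)]
```

Emit:
servo_tool --motion '[-1,0,0,-0.25,0,-1,0,0,-0.55,0,-1,0,0,-0.8,0,-1,0,0,-0.8,0]'

```text
time: 15.72
tool_pos: [0.4335, -0.0984, 0.1207]
tool_rot: [0.002, 0.707, 0.707, 0.001]
contact_force: [0.7, -0.4, -2.2]
gripper_width: 0.247
grasp_force: 59.1
```

Emit:
servo_tool --motion '[-1,-0.03,0.3,0,0,-1,-0.05,0.6,0,0,-1,-0.078,0.76,0,0]'

```text
time: 16.1
tool_pos: [0.5232, -0.1067, 0.1158]
tool_rot: [-0.002, 0.707, 0.707, -0.001]
contact_force: [-0.4, -0.3, -1.8]
gripper_width: 0.249
grasp_force: 59.2
```

Emit:
servo_tool --motion '[-1,-0.03,0.3,0,0,-1,-0.05,0.6,0,0,-1,-0.078,0.76,0,0,-1,-0.078,0.76,0,0,-1,-0.078,0.76,0,0]'

```text
time: 16.73
tool_pos: [0.6128, -0.116, 0.1165]
tool_rot: [-0.002, 0.707, 0.707, -0.001]
contact_force: [0.1, 0.6, -2.4]
gripper_width: 0.251
grasp_force: 59.4
```

```bash
python3 - <<'E'
from h import *
for _ in range(3): p,d,c,P=grab('wrist'); print(pose()[0].round(4))
Tc=np.array(c['T_tool_cam']);save(p,'c2.png')
plan([(0.6152,-0.1169,0.058,90,-1)])
E
```

```text
[ 0.6129 -0.1161  0.1171]
[ 0.6131 -0.1162  0.1176]
[ 0.6134 -0.1163  0.118 ]
t 16.88 tcp [ 0.6134 -0.1163  0.118 ] yaw 90.0
2 x [-1, -0.005, 0.015, 0.5, np.float64(-0.0)]
```

View pics/c2.png

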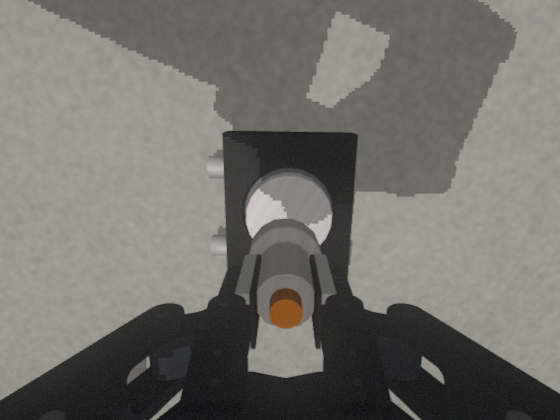

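Emit:
servo_tool --motion '[-1,-0.005,0.004,0.2,0,-1,-0.005,0.004,0.4,0,-1,-0.005,0.004,0.47,0,-1,-0.005,0.004,0.47,0,-1,-0.005,0.004,0.47,0]'

```text
time: 17.5
tool_pos: [0.6156, -0.1173, 0.0636]
tool_rot: [0.001, 0.707, 0.707, 0.0]
contact_force: [0.5, 0.1, -1.6]
gripper_width: 0.248
grasp_force: 59.4
```

Emit:
servo_tool --motion '[-1,0,0,0,0,-1,0,0,0,0,-1,0,0,0,0]'

```text
time: 17.88
tool_pos: [0.615, -0.1171, 0.0625]
tool_rot: [0.0, 0.707, 0.707, 0.0]
contact_force: [0.1, 0.3, -0.9]
gripper_width: 0.254
grasp_force: 59.4
```

Emit:
servo_tool --motion '[-1,0,0,0.02,0,-1,0,0,0.036,0,-1,0,0,0.036,0,-1,0,0,0.036,0,-1,0,0,0.036,0]'

```text
time: 18.5
tool_pos: [0.6148, -0.1171, 0.0578]
tool_rot: [-0.0, 0.707, 0.707, -0.0]
contact_force: [0.9, 0.6, -1.2]
gripper_width: 0.253
grasp_force: 59.4
```

Emit:
servo_tool --motion '[-1,0,0,0.006,0,-1,0,0,0.006,0,-1,0,0,0.006,0]'

```text
time: 18.88
tool_pos: [0.6149, -0.1171, 0.0577]
tool_rot: [-0.0, 0.707, 0.707, -0.0]
contact_force: [-3.5, 0.4, 4.0]
gripper_width: 0.249
grasp_force: 59.9
```

Emit:
servo_tool --motion '[0,0,0,0,0,0,0,0,0,0,0.3,0,0,0,0,0.3,0,0,0,0]'

```text
time: 19.38
tool_pos: [0.6149, -0.1171, 0.0571]
tool_rot: [0.0, 0.707, 0.707, 0.0]
contact_force: [0.5, 1.0, -0.2]
gripper_width: 0.652
grasp_force: 0.0
```

Emit:
servo_tool --motion '[0.3,0,0,-0.4,0,0.3,0,0,-0.75,0,0.3,0,0,-0.75,0]'

```text
time: 19.75
tool_pos: [0.6178, -0.118, 0.1526]
tool_rot: [0.004, 0.707, 0.707, 0.002]
contact_force: [-0.0, -0.3, -0.2]
gripper_width: 0.65
grasp_force: 0.0
```

```bash
python3 - <<'E'
from h import *
print(pose()[0])
p,d,W=look(["chuck"],'c3.png')
m=(d>0)&(abs(W[...,2]-.034)<.004)&(abs(W[...,0]-.615)<.045)&(abs(W[...,1]+.116)<.045); print(W[m].mean(0), W[m][:,0].min(),W[m][:,0].max(),W[m][:,1].max())
plan([(0.4532,-0.273,0.16,90,1)])
E
```

```text
[ 0.61784425 -0.11801554  0.15264963]
chuck 0.72 [281. 206.] 2215 z5/95 [0.04  0.092]
   circ 0.02 0.048 258 [ 0.6145 -0.122 ] r 0.0217 mean [ 0.6137 -0.108   0.0412]
   circ 0.05 0.065 418 [ 0.6145 -0.1174] r 0.0134 mean [ 0.6146 -0.1087  0.0535]
[ 0.61589181 -0.11069925  0.03389304] 0.5854335497430825 0.6450782056885369 -0.08770590122100617
t 19.85 tcp [ 0.615  -0.1171  0.1475] yaw 90.0
3 x [1, -0.649, -0.674, -0.052, np.float64(0.0)]
3 x [1, -0.649, -0.674, -0.052, np.float64(0.0)]
```

View pics/c3.png

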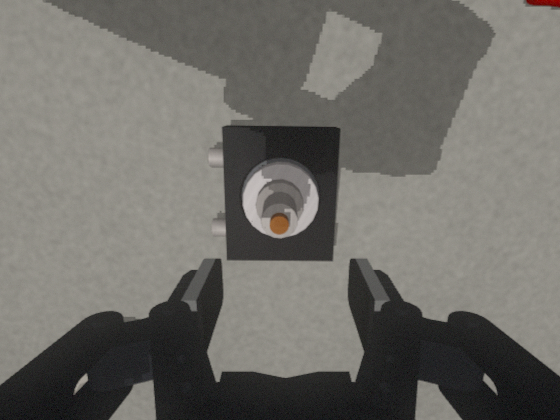

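Emit:
servo_tool --motion '[1,-0.649,-0.674,-0.05,0,1,-0.649,-0.674,-0.05,0,1,-0.649,-0.674,-0.05,0]'

```text
time: 20.23
tool_pos: [0.5312, -0.1962, 0.1509]
tool_rot: [-0.002, 0.708, 0.706, -0.001]
contact_force: [0.8, 0.4, -0.2]
gripper_width: 1.001
grasp_force: 0.0
```

Emit:
servo_tool --motion '[1,-0.649,-0.674,-0.05,0,1,-0.649,-0.674,-0.05,0,1,-0.649,-0.674,-0.05,0,1,-0.649,-0.674,-0.05,0,1,-0.649,-0.674,-0.05,0]'

```text
time: 20.85
tool_pos: [0.4537, -0.2718, 0.1585]
tool_rot: [-0.001, 0.706, 0.708, 0.0]
contact_force: [-0.1, -0.6, 0.4]
gripper_width: 1.001
grasp_force: 0.0
```

```bash
python3 - <<'E'
from h import *
print(pose()[0])
look(["bottle"])
E
```

```text
[ 0.4537277  -0.27178626  0.15847945]
bottle 0.74 [288. 210.] 3301 z5/95 [0.018 0.095]
   circ 0.01 0.05 428 [ 0.453  -0.2745] r 0.0218 mean [ 0.4534 -0.256   0.0312]
   circ 0.08 0.105 996 [ 0.4529 -0.2731] r 0.0079 mean [ 0.4529 -0.2724  0.0936]
```

Emit:
servo_tool --motion '[1,-0.018,-0.004,0.3,0,1,-0.018,-0.004,0.6,0,1,-0.018,-0.004,0.9,0,1,-0.018,-0.004,0.9,0]'

```text
time: 21.45
tool_pos: [0.4508, -0.2727, 0.0478]
tool_rot: [-0.004, 0.707, 0.707, -0.0]
contact_force: [-0.8, -0.1, 0.2]
gripper_width: 0.997
grasp_force: 0.0
```

Emit:
servo_tool --motion '[1,0,0,0.15,0,1,0,0,0.15,0,1,0,0,0.15,0]'

```text
time: 21.82
tool_pos: [0.4533, -0.2755, 0.0342]
tool_rot: [0.001, 0.707, 0.707, 0.0]
contact_force: [0.6, -0.6, -0.1]
gripper_width: 1.001
grasp_force: 0.0
```

Emit:
servo_tool --motion '[-1,0,0,0,0,-1,0,0,0,0,-1,0,0,0,0,-1,0,0,0,0,-1,0,0,0,0]'

```text
time: 22.45
tool_pos: [0.4533, -0.2756, 0.0341]
tool_rot: [0.001, 0.707, 0.707, 0.0]
contact_force: [0.1, -0.3, 5.1]
gripper_width: 0.492
grasp_force: 61.4
```

```bash
python3 - <<'E'
from h import *
t=pose()[0]; print(t,manip.state()['contact_force'])
plan([(t[0],t[1],t[2]+.07,90,-1),(0.53,-0.30,0.17,90,-1)],step=.05)
E
```

```text
[ 0.45329595 -0.27558452  0.03411679] [ 0.06235137 -0.29689512  5.13011037]
t 22.45 tcp [ 0.4533 -0.2756  0.0341] yaw 90.0
2 x [-1, 0.0, 0.0, -0.583, np.float64(-0.0)]
3 x [-1, -0.203, 0.639, -0.549, np.float64(-0.0)]
```

Emit:
servo_tool --motion '[-1,0,0,-0.2,0,-1,0,0,-0.5,0,-1,0,0,-0.75,0]'

```text
time: 22.82
tool_pos: [0.4519, -0.2744, 0.123]
tool_rot: [-0.001, 0.707, 0.707, -0.0]
contact_force: [0.1, -1.0, -1.4]
gripper_width: 0.488
grasp_force: 61.2
```

Emit:
servo_tool --motion '[-1,0.3,0,0,0,-1,0.65,0,0,0,-1,1,0,0,0]'

```text
time: 23.2
tool_pos: [0.4515, -0.1535, 0.1219]
tool_rot: [-0.001, 0.707, 0.707, -0.0]
contact_force: [1.5, 0.3, -1.3]
gripper_width: 0.492
grasp_force: 61.2
```

Emit:
servo_tool --motion '[-1,0.35,0.1,0,0,-1,0.7,0.3,0,0,-1,1,0.5,0,0]'

```text
time: 23.58
tool_pos: [0.512, -0.0333, 0.1219]
tool_rot: [-0.001, 0.707, 0.707, -0.001]
contact_force: [0.2, -0.5, -0.4]
gripper_width: 0.492
grasp_force: 61.2
```

Emit:
servo_tool --motion '[-1,0.25,0.3,0,0,-1,0.45,0.6,0,0,-1,0.45,0.83,0,0,-1,0.45,0.83,0,0,-1,0.45,0.83,0,0]'

```text
time: 24.2
tool_pos: [0.6109, 0.0189, 0.1218]
tool_rot: [-0.001, 0.707, 0.707, -0.001]
contact_force: [0.1, 0.3, -2.2]
gripper_width: 0.492
grasp_force: 61.4
```

```bash
python3 - <<'E'
from h import *
for _ in range(4): eyes.grab_frame('top')
print(manip.state()['grasp_force'])
plan([(0.613,0.0185,0.045,90,-1)],step=.05)
E
```

```text
61.3633522298187
t 24.4 tcp [0.6114 0.0187 0.123 ] yaw 89.97
2 x [-1, -0.002, 0.014, 0.65, np.float64(-0.001)]
```

Emit:
servo_tool --motion '[-1,0,0.01,0.3,0,-1,0,0.01,0.6,0,-1,0,0.01,0.68,0,-1,0,0.01,0.68,0,-1,0,0.01,0.68,0]'

```text
time: 25.02
tool_pos: [0.6148, 0.0188, 0.0437]
tool_rot: [0.001, 0.707, 0.707, 0.001]
contact_force: [-0.3, 0.1, -1.6]
gripper_width: 0.493
grasp_force: 61.3
```

Emit:
servo_tool --motion '[-1,0,0,0,0,-1,0,0,0,0,-1,0,0,0,0]'

```text
time: 25.4
tool_pos: [0.6136, 0.019, 0.042]
tool_rot: [0.0, 0.707, 0.707, 0.0]
contact_force: [-0.4, 0.0, -1.6]
gripper_width: 0.494
grasp_force: 61.3
```

Down 7.6 mm more, then release.

Emit:
servo_tool --motion '[-1,0,0,0.03,0,-1,0,0,0.06,0,-1,0,0,0.064,0,-1,0,0,0.064,0,-1,0,0,0.064,0]'

```text
time: 26.02
tool_pos: [0.6134, 0.019, 0.0341]
tool_rot: [-0.0, 0.707, 0.707, -0.0]
contact_force: [-2.5, -0.1, 3.9]
gripper_width: 0.493
grasp_force: 61.8
```

Emit:
servo_tool --motion '[0.4,0,0,0,0,0.4,0,0,0,0,0.8,0,0,0,0,0.8,0,0,0,0,0.8,0,0,0,0]'

```text
time: 26.65
tool_pos: [0.6134, 0.0189, 0.0339]
tool_rot: [0.0, 0.707, 0.707, 0.0]
contact_force: [0.1, -0.7, 0.6]
gripper_width: 0.901
grasp_force: 0.0
```

Emit:
servo_tool --motion '[0.8,0,0,-0.4,0,0.8,0,0,-0.8,0,0.8,0,0,-1,0,0.8,0,0,-1,0]'

```text
time: 27.15
tool_pos: [0.6152, 0.0188, 0.1569]
tool_rot: [0.002, 0.707, 0.707, 0.002]
contact_force: [0.3, -0.0, -0.4]
gripper_width: 0.899
grasp_force: 0.0
```

```bash
python3 - <<'E'
from h import *
print(pose()[0])
look(["bottle","knifebox"],'bo.png')
plan([(0.445,0.256,0.12,90,1)])
E
```

```text
[0.61515497 0.01884627 0.15690116]
bottle 0.78 [286. 205.] 3378 z5/95 [0.012 0.095]
   circ 0.01 0.05 407 [0.6134 0.0198] r 0.0218 mean [0.6138 0.0383 0.0313]
   circ 0.08 0.105 1006 [0.6134 0.0212] r 0.0078 mean [0.6134 0.0218 0.0936]
knifebox 0.57 [277.  48.] 11010 z5/95 [0.028 0.031]
   rect 611.3 128.9 66.0 83.1 89.5 mean [0.6118 0.1309 0.0297]
t 27.3 tcp [0.6123 0.0191 0.1518] yaw 90.0
3 x [1, 0.987, -0.697, 0.133, np.float64(0.0)]
3 x [1, 0.987, -0.697, 0.133, np.float64(0.0)]
```

View pics/bo.png

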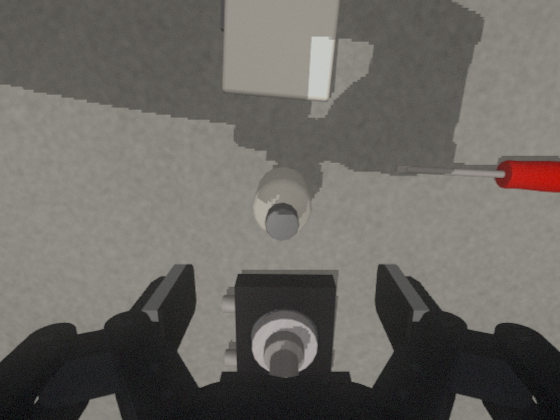

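Emit:
servo_tool --motion '[1,0.98,-0.697,0.0,0,1,0.98,-0.697,0.0,0,1,0.98,-0.697,0.0,0]'

```text
time: 27.68
tool_pos: [0.5267, 0.1385, 0.1512]
tool_rot: [-0.002, 0.706, 0.708, -0.002]
contact_force: [-0.2, 0.5, 0.6]
gripper_width: 0.997
grasp_force: 0.0
```

Emit:
servo_tool --motion '[1,0.98,-0.697,0.25,0,1,0.98,-0.697,0.25,0,1,0.98,-0.697,0.25,0,1,0.98,-0.697,0.25,0,1,0.98,-0.697,0.25,0]'

```text
time: 28.3
tool_pos: [0.4465, 0.2535, 0.1234]
tool_rot: [0.0, 0.707, 0.707, -0.0]
contact_force: [0.4, 0.6, 0.4]
gripper_width: 0.998
grasp_force: 0.0
```

```bash
python3 - <<'E'
from h import *
print(pose()[0])
look(["holder"],'h1.png')
E
```

```text
[0.44652031 0.2534678  0.12341346]
holder 0.77 [284. 204.] 3980 z5/95 [0.01  0.033]
   rect 444.1 255.8 30.6 60.0 81.6 mean [0.4414 0.257  0.0319]
```

View pics/h1.png

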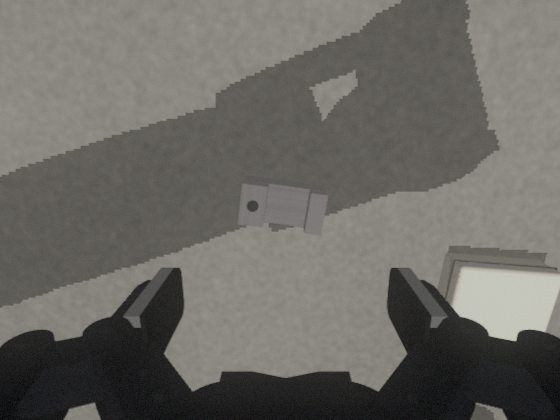

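Emit:
servo_tool --motion '[1,0.019,-0.02,0.25,0.187,1,0.019,-0.02,0.5,0.187,1,0.019,-0.02,0.8,0.187,1,0.019,-0.02,0.97,0.187,1,0.019,-0.02,0.97,0.187]'

```text
time: 29.02
tool_pos: [0.4429, 0.2551, 0.0058]
tool_rot: [-0.001, 0.758, 0.653, -0.002]
contact_force: [-1.1, 0.0, 0.1]
gripper_width: 0.998
grasp_force: 0.0
```

Emit:
servo_tool --motion '[-1,0,0,0,0,-1,0,0,0,0,-1,0,0,0,0,-1,0,0,0,0,-1,0,0,0,0]'

```text
time: 29.65
tool_pos: [0.4455, 0.257, 0.0095]
tool_rot: [0.001, 0.757, 0.653, 0.002]
contact_force: [-0.1, -0.9, 6.1]
gripper_width: 0.689
grasp_force: 67.3
```

```bash
python3 - <<'E'
from h import *
t,y,s=pose(); print(s['contact_force'],s['ft_torque'])
plan([(t[0],t[1],t[2]+.08,np.degrees(y),-1),(0.43,0.0,0.1,85,-1),(0.44,-0.20,0.1,89.3,-1),(0.615,-0.2265,.1,89.3,-1)],step=.05)
E
```

```text
[-0.06296285 -0.93350808  6.08475574] [-0.11879046  0.04248127 -0.00659816]
t 29.65 tcp [0.4455 0.257  0.0095] yaw 81.59
2 x [-1, 0.0, 0.0, -0.667, np.float64(-0.0)]
2 x [-1, -0.712, 0.062, -0.029, np.float64(-0.025)]
2 x [-1, -0.714, 0.048, -0.029, np.float64(-0.025)]
2 x [-1, -0.714, 0.034, -0.029, np.float64(-0.025)]
3 x [-1, -0.827, 0.114, -0.0, np.float64(-0.048)]
3 x [-1, -0.83, 0.083, -0.0, np.float64(-0.048)]
2 x [-1, -0.102, 0.73, -0.0, np.float64(-0.0)]
2 x [-1, -0.102, 0.73, -0.0, np.float64(-0.0)]
```

Emit:
servo_tool --motion '[-1,0,0,-0.2,0,-1,0,0,-0.5,0,-1,0,0,-0.75,0]'

```text
time: 30.02
tool_pos: [0.4434, 0.2564, 0.0985]
tool_rot: [-0.0, 0.757, 0.653, -0.0]
contact_force: [0.6, 0.3, -1.3]
gripper_width: 0.686
grasp_force: 66.4
```

Emit:
servo_tool --motion '[-1,-0.3,0.03,0,-0.01,-1,-0.65,0.06,0,-0.02,-1,-1,0.09,0,-0.025]'

```text
time: 30.4
tool_pos: [0.4362, 0.1351, 0.0973]
tool_rot: [-0.0, 0.75, 0.661, -0.0]
contact_force: [0.6, -0.6, -0.8]
gripper_width: 0.685
grasp_force: 66.5
```

Emit:
servo_tool --motion '[-1,-0.35,0.03,0,-0.02,-1,-0.7,0.06,0,-0.04,-1,-1,0.08,0,-0.05]'

```text
time: 30.78
tool_pos: [0.4305, 0.0146, 0.0973]
tool_rot: [-0.0, 0.738, 0.675, -0.0]
contact_force: [0.7, 0.6, -1.5]
gripper_width: 0.691
grasp_force: 66.5
```

Emit:
servo_tool --motion '[-1,-0.35,0.03,0,-0.02,-1,-0.7,0.06,0,-0.04,-1,-1,0.08,0,-0.05]'

```text
time: 31.15
tool_pos: [0.4296, -0.1057, 0.0973]
tool_rot: [-0.0, 0.724, 0.69, 0.0]
contact_force: [0.2, -0.2, -2.1]
gripper_width: 0.688
grasp_force: 66.4
```

```bash
python3 - <<'E'
from h import *
print(manip.state()['grasp_force'])
plan([(0.614,-0.2265,.1,89.3,-1)],step=.05)
E
```

```text
66.44675061106682
t 31.15 tcp [ 0.4296 -0.1057  0.0973] yaw 87.2
3 x [-1, -0.465, 0.792, -0.011, np.float64(-0.023)]
3 x [-1, -0.48, 0.783, -0.011, np.float64(-0.023)]
```

Emit:
servo_tool --motion '[-1,-0.35,0.1,0,-0.02,-1,-0.7,0.2,0,-0.046,-1,-0.98,0.3,0,-0.046]'

```text
time: 31.52
tool_pos: [0.4602, -0.2251, 0.0972]
tool_rot: [-0.0, 0.712, 0.702, -0.0]
contact_force: [-0.4, 0.1, -1.6]
gripper_width: 0.686
grasp_force: 66.5
```

Emit:
servo_tool --motion '[-1,0,0.3,0,0,-1,0,0.6,0,0,-1,0,0.9,0,0,-1,0,0.9,0,0]'

```text
time: 32.02
tool_pos: [0.5697, -0.2248, 0.0972]
tool_rot: [-0.0, 0.711, 0.703, 0.0]
contact_force: [0.0, 0.8, -1.9]
gripper_width: 0.688
grasp_force: 66.5
```

```bash
python3 - <<'E'
from h import *
for _ in range(3): eyes.grab_frame('top')
plan([(0.614,-0.2265,.05,89.3,-1)],step=.05)
E
```

```text
t 32.17 tcp [ 0.5674 -0.2247  0.0968] yaw 89.29
2 x [-1, -0.011, 0.389, 0.39, np.float64(-0.0)]
```

Emit:
servo_tool --motion '[-1,-0.012,0.2,0.1,0,-1,-0.012,0.389,0.2,0,-1,-0.012,0.389,0.4,0,-1,-0.012,0.389,0.6,0,-1,-0.012,0.389,0.65,0]'

```text
time: 32.8
tool_pos: [0.6126, -0.2263, 0.0173]
tool_rot: [-0.002, 0.712, 0.702, -0.001]
contact_force: [0.5, 0.0, -1.1]
gripper_width: 0.688
grasp_force: 66.4
```

Emit:
servo_tool --motion '[-1,0,0,0,0,-1,0,0,0,0,-1,0,0,0,0,-1,0,0,0,0]'

```text
time: 33.3
tool_pos: [0.6155, -0.2272, 0.0203]
tool_rot: [0.001, 0.711, 0.703, 0.0]
contact_force: [0.4, -0.2, -1.1]
gripper_width: 0.688
grasp_force: 66.4
```

Lower 10.5 mm, check for contact.

Emit:
servo_tool --motion '[-1,0,0,0.04,0,-1,0,0,0.075,0,-1,0,0,0.088,0,-1,0,0,0.088,0,-1,0,0,0.088,0]'

```text
time: 33.92
tool_pos: [0.6151, -0.2271, 0.0096]
tool_rot: [-0.0, 0.711, 0.703, -0.0]
contact_force: [-2.8, 1.7, 5.1]
gripper_width: 0.69
grasp_force: 67.2
```

Emit:
servo_tool --motion '[-1,0,0,0,0,-1,0,0,0,0]'

```text
time: 34.17
tool_pos: [0.6151, -0.2271, 0.0096]
tool_rot: [-0.0, 0.711, 0.703, -0.0]
contact_force: [-3.8, 0.9, 4.6]
gripper_width: 0.689
grasp_force: 67.2
```

Emit:
servo_tool --motion '[0.8,0,0,0,0,0.8,0,0,0,0,1,0,0,0,0,1,0,0,0,0]'

```text
time: 34.67
tool_pos: [0.615, -0.2271, 0.0088]
tool_rot: [-0.0, 0.712, 0.703, -0.0]
contact_force: [0.5, 0.3, -0.1]
gripper_width: 1.001
grasp_force: 0.0
```

Emit:
servo_tool --motion '[1,0,0,-0.4,0,1,0,0,-0.8,0,1,0,0,-1,0]'

```text
time: 35.05
tool_pos: [0.6166, -0.2278, 0.1328]
tool_rot: [0.002, 0.711, 0.703, 0.001]
contact_force: [0.5, -0.6, 0.2]
gripper_width: 1.0
grasp_force: 0.0
```

Emit:
servo_tool --motion '[1,0,0,-0.4,0,1,0,0,-0.8,0,1,0,0,-1,0,1,0,0,-1,0,1,0,0,-1,0]'

```text
time: 35.67
tool_pos: [0.6144, -0.2267, 0.247]
tool_rot: [-0.001, 0.712, 0.703, -0.0]
contact_force: [-0.2, -0.6, -0.9]
gripper_width: 1.004
grasp_force: 0.0
```

```bash
python3 - <<'E'
from h import *
for _ in range(5): eyes.grab_frame('top')
print(pose()[0],manip.state()['time'])
p,d,W=look(["base","holder","chuck","bottle"],'f1.png')
E
```

```text
[ 0.61450507 -0.22678345  0.24714989] 35.925
base 0.84 [272.  37.] 8475 z5/95 [0.018 0.026]
   rect 609.1 -116.2 109.3 102.5 89.3 mean [ 0.6149 -0.1129  0.0247]
holder 0.71 [285. 177.] 1732 z5/95 [0.016 0.033]
   rect 615.2 -228.0 29.9 60.0 89.2 mean [ 0.6123 -0.2274  0.032 ]
chuck 0.79 [285.  66.] 1265 z5/95 [0.048 0.092]
   circ 0.02 0.048 84 [ 0.6148 -0.1173] r 0.0172 mean [ 0.6134 -0.1262  0.0452]
   circ 0.05 0.065 209 [ 0.6146 -0.1165] r 0.0138 mean [ 0.6144 -0.1244  0.052 ]
```

View pics/f1.png

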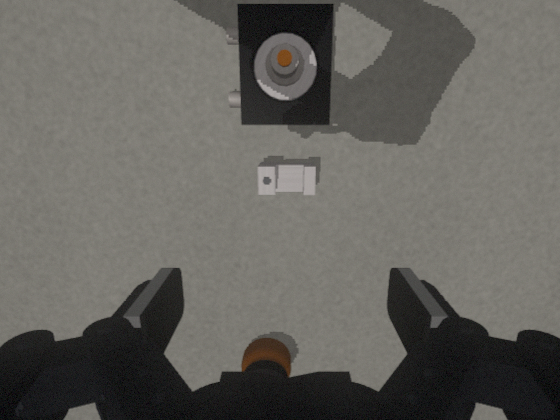

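```bash
python3 -c "
from plant import job_done; print(job_done())"
```

```text
the job is handed in; nothing more can be done
None
```

The trimming station is set out and handed in at about 36 s of the 102 s allowed. My last camera checks put the plate, chuck, bottle and holder within tolerance, and the mug and jar were not touched, but I don't have the judge's verdict.

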